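# Load a relay into the bench tester past its sprung dust flap

## Robot

A 7-joint arm with a two-finger parallel gripper is mounted at the origin on a cart in front of the work surface, level with it; the furniture and walls round the work are solid. World frame = base frame: x ahead of the robot, y to its left, z up, the work surface at z = 0. Lengths are in m, angles in rad, forces in N, time in s.
With the tool pointing down it reaches from about 0.35 to 0.9 m from the base axis. Payload 8.1 kg.
Tool frame: the origin (TCP) lies midway between the tips of the shut fingers; the grasp point (between the pads) lies 19 mm behind it; z points along the fingers, y is the line along which they close (so a half turn about z gives the same grasp; the last joint's range is limited). The gripper opens to 92 mm and grips with 3 to 60 N. Pads are 19 mm wide; open, the fingers measure 130 mm over their backs; the gripper's body (75 mm by 190 mm) begins 47 mm behind the grasp point.
Start: joints at [-0.103, 0.434, 0.025, 1.573, -0.012, 1.134, -0.075], TCP at [0.625, -0, 0.227] pointing down, gripper open.
Joint ranges: [-2.62, 2.62], [-0.44, 2.09], [-1.27, 1.32], [0.08, 2.57], [-1.32, 4.46], [0.12, 2], [-2.74, 2.74]. Speed limits (rad/s): [2.22, 2.22, 3.01, 3.01, 3.14, 3.14, 3.14].

## Interface

Orientations are given as a rotation vector (axis times angle).
In Python, from cell import observe, get_image, camera_model, sign_off, recognise, silhouettes gives the robot as it stands.
- The arm moves only by the tool apply_moves, never from a script. Its argument "motion" is a list of rows, each an object of numbers: "x", "y", "z": the shift along the world's x, y, z in cm; "yaw": the turn about the world's z in degrees; "hand": the opening, from -1 (shut) to 1 (fully open), so that 0 is half open. In form: [{"x": .., "y": .., "z": .., "yaw": .., "hand": ..}, ...]. A call has 1 to 10 rows; each row is the pose to reach, as a shift and turn from the pose commanded when the call began; what a row does not reach only later rows make up. A row lasts 1/8 s, in which the tool goes at most 62.5 mm and 10.7 degrees, less where a joint would pass 70% of its speed; a pose out of reach is approached as far as the arm can. A call with a gripper value outside its range is refused whole. The fingers move at their own pace and stop on an object; "newtons" is the grip in N (left out, the last holds). Time passes only in rows, so rows that repeat a pose let the fingers close. It gives the time, the measured TCP pose, the force, the opening and the grip force at its end, in the units of the state.
- observe(): the state, without advancing time (a new reading comes with each control period).
- get_image(name): name is "scene" or "side" or "wrist"; returns the picture (480x640x3 uint8, blue, green, red); there is no depth.
- camera_model(name): a dict with "camera_matrix" (3x3 intrinsics, pixels), "T" (4x4, takes a point from camera to world coordinates). Camera axes: x right, y up, looking along -z (the intrinsics and any distortion apply to the point x, -y, -z); pixel columns grow to the right and rows downward; lengths in m; the calibration is good to about 2 mm. A picture is of the moment at which its call begins: read the wrist's pose just before it. camera_model takes no time and is no camera call; for the wrist camera it gives the pose at the moment of the call.
- sign_off(): hands the job in; it is judged then, once.
Trained networks look in the newest picture that a camera, given by its name, has taken for a name from the list of things; names that differ only in an ending like _2 or _b are one class to them, and where a whole thing is asked for, a point or a joint stands for the part that bears it (a point fixed in the world has none). Each returns a list of dicts, best first, with "p" (0 to 1); they miss things now and then, are a little off and sometimes report something else, mostly with a low value. They report only what shows in the picture. A call takes as long as a camera call. They do not tell look-alikes from the thing itself.
- recognise(query, camera): "rect" ([left, top, right, bottom] in pixels, round what is visible of it).
- silhouettes(query, camera): "mask" (480x640 bool, what is visible of it) and "rect" ([left, top, right, bottom] in pixels, round what is visible of it).
The state is a dict: "clock": time; "joints": joint angles; "dq": joint speeds; "joint_efforts": joint torques, N m; "position": TCP position; "ee_rot": TCP orientation; "force": force on the tool from outside, world axes, zero at the start; "ft_torque": the same for the moment, N m; "width": opening from 0.0 (shut) to 1.0 (fully open); "gripper_force": force on a finger pad.
Only numpy, scipy, OpenCV 4.12 (cv2) and the standard library are available. Lean on these libraries where they do the work, as an engineer would, in place of code of your own. Each camera call takes 0.05 s, during which the arm holds its last target. There are 200 camera calls.

## Task

Put the white plug-in relay into the relay tester: with the relay upright, push the sprung dust flap in the tester's top slot open and keep it open while you slide the relay down into the pocket underneath, then press it gently fully home on its stop, which you have to feel for because its depth is adjustable and hidden. Let go and take the gripper out so that the flap springs shut behind the relay; push with no more than about 25 N at any time, and leave the reel, the bottle and the multimeter beside it where they stand.

Things in the scene. Friction and masses are not known exactly. Their poses are not given: they have to be found in the camera images.
- relay_mid (a point): The relay: a white upright rectangular block, 28 x 28 mm and 48 mm tall, about 60 g, standing on the thin (2.4 mm) mat on the bench. This point is its centre, 24 mm above its underside; z points up out of its top, x and y are square to its side faces. Any of the four ways round will do in the tester.
- tester: The relay tester: a fixed grey box, 110 mm deep (x), 150 mm wide (y), 125 mm high, with an aluminium top plate; a black knob, a dark window and two brass terminals are on its front (-x) face. Origin at the centre of its underside on the bench, z up. The slot with the flap is in its top.
- slot (a point): Centre of the slot's mouth, 125 mm above the bench, straight above the tester's origin, same axes. The slot is 100 mm long (y), 36 mm wide (x -17 to +19 mm). Below, the space stays 100 mm long (y) down to 72 mm above the bench, so that fingers lined up along y on both sides of the relay can follow it a little way in, and shut fingers can push its top on down.
- pocket (a point): Centre of the pocket's mouth, 64 mm above the bench, right under the slot, 31 mm (x) by 32 mm (y), with sloped lead-ins up to 72 mm (y) and 81 mm (x). A sprung blade on its -x side holds the relay by friction: it does not sink by its weight, pushing takes 3 to 10 N. The relay's foot ends on a hidden rubber stop (16 N per mm) 28 to 37 mm above the bench, another height each time, clear of the flap.
- flap (a joint): The dust flap: a steel plate 96 mm long (y) and 36 mm wide flush in the top plate, hinged along the far (+x, 19 mm from the middle) edge of the slot, 122 mm above the bench. 0 rad = shut (level); it swings down into the slot when pushed from above, to 1.5 rad at most (hanging). A spring returns it: about 0.04 N m when shut, 0.08 N m wide open (2 to 4 N at the things it rests on).
- contact (a joint): The sprung contact pin, hidden in the stop below the relay: 0 m = up, 4 mm above the stop; 0.004 m = pressed flush with the stop by a relay that is fully home. Its spring is light (below 1 N).
- reel: Bystander: a yellow-ended solder reel, 48 mm diameter, 58 mm tall, standing; origin at the centre of its underside. Leave it alone.
- flux: Bystander: an amber bottle with a black nozzle, 40 mm diameter, 100 mm tall; origin at the centre of its underside. Leave it alone.
- meter: Bystander: a black multimeter lying on its back, 150 x 90 x 47 mm; origin at the centre of its underside. Leave it alone.
There are look-alikes about, which are no part of the job. There is more than one size of the part that bears relay_mid; the job needs the middle-sized.

How it is judged:
On the way, in this order (a step that is already met when the one before it is completed fails the run):
1. the relay is in the slot and holds the flap open (value of joint flap above 0.9 rad and z of relay_mid in the frame of tester below 0.112 m and x of relay_mid in the frame of tester between -0.012 and 0.012 m and y of relay_mid in the frame of tester between -0.012 and 0.012 m), for 0.1 s.
2. the relay is pressed home on the stop (contact pin down) while the flap is still held open (value of joint flap above 0.5 rad and value of joint contact above 0.003 m and x of relay_mid in the frame of tester between -0.012 and 0.012 m and y of relay_mid in the frame of tester between -0.012 and 0.012 m), for 0.15 s.
At the end, for the whole second after the job is handed in: The relay stands upright (within 0.12 rad) in the pocket, its centre within 12 mm of the tester's middle in x and y and less than 66 mm above the bench, the contact pin is pressed at least 2.8 mm of its 4 mm, and the flap is shut (below 0.08 rad) (value of joint contact above 0.0028 m and value of joint flap below 0.08 rad and z of relay_mid in the frame of tester below 0.066 m and angle between relay_mid's own z axis and vertical below 0.12 rad and x of relay_mid in the frame of tester between -0.012 and 0.012 m and y of relay_mid in the frame of tester between -0.012 and 0.012 m); the robot touches nothing.
It fails at once if the relay is pressed against the tester with more than 35 N (contact force between relay and tester above 35 N).
It fails at once if the fingers press on the tester with more than 35 N (contact force between the fingers and tester above 35 N).
It fails at once if the reel is moved by more than 25 mm (distance of reel from where it was at the start of the episode above 0.025 m).
It fails at once if the bottle is moved by more than 25 mm (distance of flux from where it was at the start of the episode above 0.025 m).
It fails at once if the multimeter is moved by more than 25 mm (distance of meter from where it was at the start of the episode above 0.025 m).
It also fails if it takes over 58 s, if anything falls off the work surface, if the arm or the gripper's body presses on something with over 40 N, if the wrist force passes 120 N, or if a joint passes its speed limit or range.

## Working session

There is one attempt and no reset: what is moved stays moved. The work goes in short steps, Python scripts to look and compute and a tool call to move; the robot and the scene stay as the last step left them, time stands still between calls to the robot, and variables do not carry over. Pictures are saved under pics/ and viewed, at most 10 in all, crops included, and the job is handed in when it is done.

Besides the shell and the picture viewer there is one more tool, called after "Request:" by a JSON object that holds its "api" and its "payload". apply_moves: Moves the arm, as the interface text tells. Its arguments: {"type":"object","properties":{"motion":{"type":"array","items":{"type":"object","properties":{"x":{"type":"number"},"y":{"type":"number"},"z":{"type":"number"},"yaw":{"type":"number"},"hand":{"type":"number"}}}},"newtons":{"type":"number"}},"required":["motion"]}

```bash
mkdir -p pics; python3 - <<'E'
from cell import *
import cv2,numpy as np
s=observe();print(s['clock'],s['position'],s['ee_rot'],s['width'])
ims=[]
for c in ['scene','side','wrist']:
    im=get_image(c);cv2.imwrite(f'pics/{c}0.png',im);ims.append(im)
    for q in ['relay_mid','tester','flap','reel','flux','meter']:
        try: print(c,q,[(round(d['p'],2),np.round(d['rect']).tolist()) for d in recognise(q,c)][:5])
        except Exception as e: print(c,q,e)
    print(np.round(camera_model(c)['T'],3).tolist(), camera_model(c)['camera_matrix'])
E
```

```text
0.0 [ 6.24475490e-01 -5.48846919e-05  2.25955721e-01] [-2.22075678e+00 -2.22069128e+00  1.91537225e-03] 0.999214573320453
scene relay_mid [(0.47, [368.0, 215.0, 384.0, 241.0]), (0.44, [340.0, 218.0, 347.0, 234.0])]
scene tester [(0.98, [262.0, 223.0, 334.0, 295.0])]
scene flap [(0.79, [279.0, 232.0, 308.0, 247.0]), (0.66, [370.0, 212.0, 382.0, 237.0])]
scene reel [(0.62, [369.0, 215.0, 386.0, 240.0]), (0.36, [193.0, 296.0, 257.0, 335.0])]
scene flux [(0.8, [349.0, 225.0, 365.0, 259.0])]
scene meter [(0.68, [194.0, 297.0, 260.0, 337.0]), (0.37, [264.0, 222.0, 331.0, 299.0])]
[[-0.82, 0.332, -0.467, -0.131], [-0.572, -0.448, 0.687, 0.762], [0.019, 0.83, 0.557, 0.806], [0.0, 0.0, 0.0, 1.0]] [[451.3345028    0.         323.1747724 ]
 [  0.         451.3345028  237.10310231]
 [  0.           0.           1.        ]]
side relay_mid [(0.84, [382.0, 369.0, 414.0, 415.0]), (0.67, [371.0, 299.0, 388.0, 324.0]), (0.53, [299.0, 326.0, 312.0, 346.0]), (0.23, [317.0, 282.0, 336.0, 319.0])]
side tester [(0.82, [282.0, 208.0, 346.0, 283.0])]
side flap [(0.61, [299.0, 214.0, 320.0, 233.0])]
side ree
[... 221 characters left out ...]
73, 0.251, -0.418, 0.007], [-0.488, 0.441, -0.753, -0.976], [-0.004, 0.862, 0.508, 0.685], [0.0, 0.0, 0.0, 1.0]] [[485.96197105   0.         324.02578459]
 [  0.         485.96197105 247.34237747]
 [  0.           0.           1.        ]]
wrist relay_mid []
wrist tester [(0.92, [20.0, 144.0, 235.0, 382.0])]
wrist flap [(0.56, [84.0, 196.0, 144.0, 318.0])]
wrist reel [(0.66, [116.0, 1.0, 189.0, 21.0])]
wrist flux []
wrist meter [(0.61, [113.0, 0.0, 190.0, 22.0])]
[[1.0, 0.0, -0.0, 0.625], [-0.0, 0.969, 0.247, 0.067], [0.0, -0.247, 0.969, 0.383], [0.0, 0.0, 0.0, 1.0]] [[422.355909     0.         315.61822086]
 [  0.         422.355909   244.62547962]
 [  0.           0.           1.        ]]
```

View pics/scene0.png

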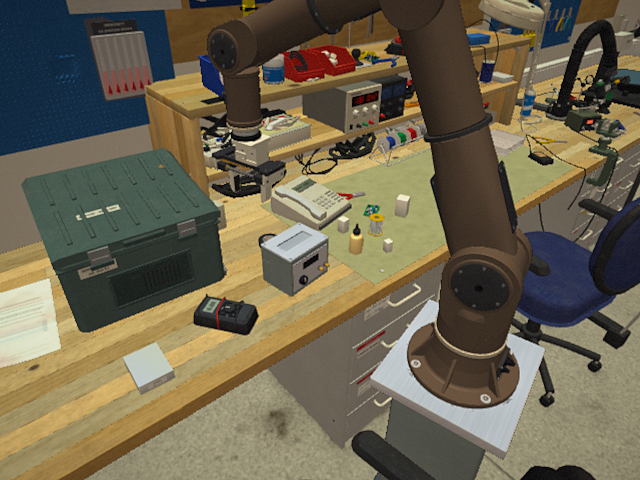

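View pics/side0.png

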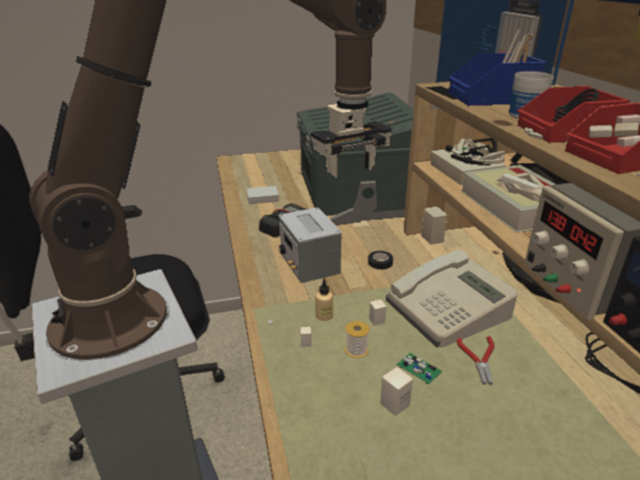

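Candidate white blocks, by side-view pixel: A (397,391) is large, B (377,312) medium, C (306,337) small. A greyish upright block at (434,225) stands off the mat. B looks like the middle size, so I'll measure all three to confirm it and locate the tester.

```bash
cat > h.py <<'E'
from cell import *
import cv2,numpy as np
def proj(c,P,M=None):
    M=M or camera_model(c);T=np.linalg.inv(M['T']);P=np.atleast_2d(P)@T[:3,:3].T+T[:3,3]
    K=np.array(M['camera_matrix']);return np.c_[K[0,0]*P[:,0]/-P[:,2]+K[0,2],K[1,1]*-P[:,1]/-P[:,2]+K[1,2]]
def ray(c,u,v,z,M=None):
    M=M or camera_model(c);K=np.array(M['camera_matrix']);T=np.array(M['T'])
    d=T[:3,:3]@np.array([(u-K[0,2])/K[0,0],-(v-K[1,2])/K[1,1],-1]);return T[:3,3]+d*(z-T[2,3])/d[2]
def box(x,y,yaw,dx,dy,z0,h):
    c,s=np.cos(yaw),np.sin(yaw)
    return np.array([[x+c*a*dx/2-s*b*dy/2,y+s*a*dx/2+c*b*dy/2,z] for z in(z0,z0+h) for a in(-1,1) for b in(-1,1)])
E
python3 - <<'E'
from h import *
print({k:v for k,v in camera_model('side').items() if k not in('T','camera_matrix')})
for n,(u,v) in dict(A=(397,411),B=(378,322),C=(306,345)).items(): print(n,ray('side',u,v,0.0024).round(3))
for n,(u,v) in dict(A=(402,215),B=(343,232),C=(388,251)).items(): print(n,ray('scene',u,v,0.0024).round(3))
for q in ['tester','relay_mid','reel','flux','meter']:
    for c in['side','scene']:
        for d in silhouettes(q,c)[:4]:
            r=d['rect'];print(q,c,round(d['p'],2),np.round(r),ray(c,(r[0]+r[2])/2,r[3],0.0).round(3),d['mask'].sum())
im=cv2.imread('pics/side0.png');a=cv2.resize(im[270:420,260:430],None,fx=4,fy=4,interpolation=cv2.INTER_CUBIC)
cv2.imwrite('pics/c1.png',a)
E
```

```text
{}
A [ 0.404 -0.522  0.002]
B [ 0.515 -0.303  0.002]
C [ 0.343 -0.292  0.002]
A [ 0.401 -0.506  0.002]
B [ 0.508 -0.293  0.002]
C [ 0.339 -0.285  0.002]
tester side 0.8 [279. 211. 344. 285.] [ 0.455 -0.105  0.   ] 3713
tester scene 0.55 [263. 222. 331. 293.] [ 0.445  0.033 -0.   ] 3524
relay_mid side 0.93 [381. 371. 413. 417.] [ 0.397 -0.531 -0.   ] 1157
relay_mid side 0.79 [300. 324. 311. 347.] [ 0.341 -0.293  0.   ] 196
relay_mid side 0.68 [346. 318. 369. 359.] [ 0.416 -0.376  0.   ] 780
relay_mid side 0.65 [371. 301. 389. 324.] [ 0.517 -0.31   0.   ] 360
relay_mid scene 0.73 [396. 196. 409. 217.] [ 0.396 -0.5    0.   ] 234
relay_mid scene 0.58 [338. 215. 352. 234.] [ 0.498 -0.289  0.   ] 167
relay_mid scene 0.58 [384. 240. 396. 253.] [ 0.331 -0.283  0.   ] 125
reel side 0.69 [344. 319. 368. 358.] [ 0.414 -0.374  0.   ] 757
reel scene 0.78 [370. 213. 382. 237.] [ 0.409 -0.334  0.   ] 282
flux side 0.65 [316. 284. 337. 323.] [ 0.416 -0.247  0.   ] 582
flux scene 0.83 [348. 224. 364. 260.] [ 0.397 -0.192  0.   ] 320
meter side 0.95 [259. 206. 307. 238.] [0.494 0.145 0.   ] 560
meter scene 0.76 [192. 299. 258. 338.] [0.485 0.261 0.   ] 1810
meter scene 0.71 [262. 223. 328. 294.] [0.449 0.036 0.   ] 3530
```

View pics/c1.png

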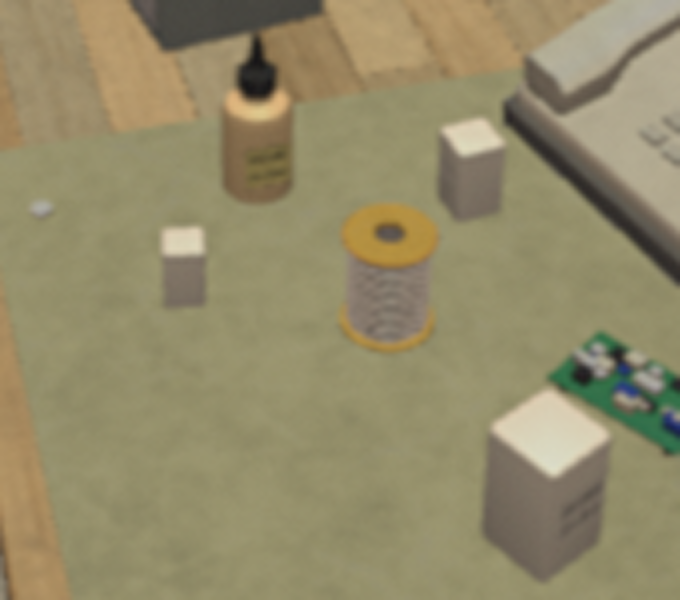

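View pics/wrist0.png

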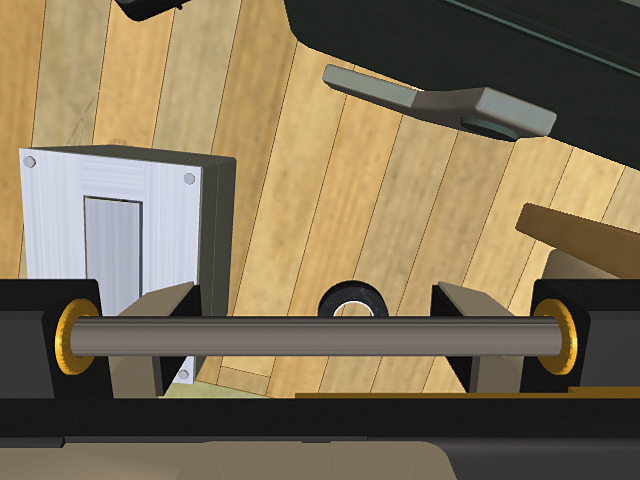

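The crop shows C at crop (183,265) as the smallest block, A at (547,480) as the largest and B at (471,168) in between, so B is the candidate. The wrist view only shows the tester at the left edge. I'll move for close wrist views of the tester and then B.

Request:
{"api": "apply_moves", "payload": {"motion": [{"x": -5,"y": -4,"z": 0,"hand": 0.5},{"x": -10,"y": -8,"z": 1,"hand": 0.3},{"x": -14,"y": -12,"z": 2},{"x": -17,"y": -15,"z": 2},{"x": -17,"y": -15,"z": 2},{"x": -17,"y": -15,"z": 2}]}}

```text
schema error: expected keys x, y, z, yaw, hand
```

```bash
python3 - <<'E'
from h import *
import pickle
M=camera_model('wrist');im=get_image('wrist');cv2.imwrite('pics/w1.png',im);pickle.dump(M,open('w1.pkl','wb'))
for q in ['tester','flap']:
    print(q,[(round(d['p'],2),d['rect']) for d in recognise(q,'wrist')])
print(M['T'])
E
```

```text
tester [(0.76, [20.3, 144.8, 233.7, 384.6])]
flap [(0.86, [86.4, 196.7, 144.9, 318.1]), (0.46, [22.4, 143.1, 237.2, 385.9])]
[[ 9.99999899e-01  1.96584413e-04 -4.04202283e-04  6.24534291e-01]
 [-9.07086470e-05  9.69045353e-01  2.46882758e-01  6.73358465e-02]
 [ 4.40223646e-04 -2.46882696e-01  9.69045273e-01  3.83050070e-01]
 [ 0.00000000e+00  0.00000000e+00  0.00000000e+00  1.00000000e+00]]
```

Request:
{"api": "apply_moves", "payload": {"motion": [{"x": 2,"y": -5},{"x": 2,"y": -10},{"x": 2,"y": -15},{"x": 2,"y": -20},{"x": 2,"y": -25},{"x": 2,"y": -25},{"x": 2,"y": -25}]}}

```text
schema error: expected keys x, y, z, yaw, hand
```

```bash
python3 - <<'E'
from h import *
import pickle
M=camera_model('wrist');im=get_image('wrist');cv2.imwrite('pics/w2.png',im);pickle.dump(M,open('w2.pkl','wb'))
for q in ['relay_mid','reel']:
    print(q,[(round(d['p'],2),np.round(d['rect'])) for d in recognise(q,'wrist')])
print(M['T'])
w1=cv2.imread('pics/w1.png');c=np.hstack([w1[0:300],im[0:300]]);cv2.imwrite('pics/c2.png',cv2.resize(np.vstack([w1[0:300],im[0:300]]),(640,600)))
E
```

```text
relay_mid [(0.54, array([ 19., 143., 236., 384.]))]
reel []
[[ 9.99999899e-01  1.96924319e-04 -4.04676264e-04  6.24534228e-01]
 [-9.09209616e-05  9.69045324e-01  2.46882872e-01  6.73357159e-02]
 [ 4.40766882e-04 -2.46882811e-01  9.69045243e-01  3.83050331e-01]
 [ 0.00000000e+00  0.00000000e+00  0.00000000e+00  1.00000000e+00]]
```

View pics/c2.png

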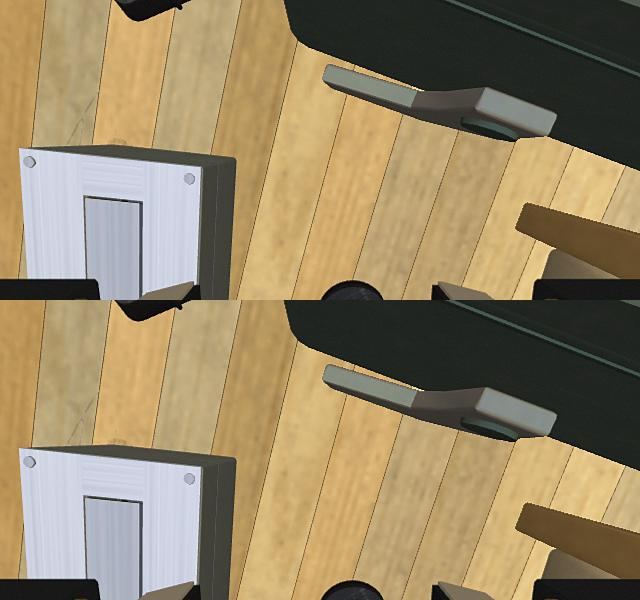

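The moves were refused because every row needs all five keys, so the picture shows the same starting pose. I'll redo them.

Request:
{"api": "apply_moves", "payload": {"motion": [{"x": -5,"y": -4,"z": 0,"yaw": 0,"hand": 0.5},{"x": -10,"y": -8,"z": 1,"yaw": 0,"hand": 0.5},{"x": -14,"y": -12,"z": 2,"yaw": 0,"hand": 0.5},{"x": -17,"y": -15,"z": 2,"yaw": 0,"hand": 0.5},{"x": -17,"y": -15,"z": 2,"yaw": 0,"hand": 0.5},{"x": -17,"y": -15,"z": 2,"yaw": 0,"hand": 0.5}]}}

```text
clock: 2.6
position: [0.4556, -0.1495, 0.247]
ee_rot: [2.221, 2.221, 0.001]
force: [0.5, 0.3, -0.5]
width: 0.749
gripper_force: 0.0
```

```bash
python3 - <<'E'
from h import *
import pickle
M=camera_model('wrist');im=get_image('wrist');cv2.imwrite('pics/w1.png',im);pickle.dump(M,open('w1.pkl','wb'))
for q in ['tester','flap']:
    print(q,[(round(d['p'],2),d['rect']) for d in recognise(q,'wrist')])
print(M['T'])
E
```

```text
tester [(0.95, [267.5, 0.0, 471.4, 161.2])]
flap [(0.77, [341.7, 2.3, 411.5, 114.8])]
[[ 9.99999119e-01  1.42464854e-04 -1.32006188e-03  4.54970478e-01]
 [ 1.87455226e-04  9.69118654e-01  2.46594810e-01 -8.21720340e-02]
 [ 1.31442769e-03 -2.46594840e-01  9.69117773e-01  4.03297821e-01]
 [ 0.00000000e+00  0.00000000e+00  0.00000000e+00  1.00000000e+00]]
```

Request:
{"api": "apply_moves", "payload": {"motion": [{"x": 2,"y": -5,"z": 0,"yaw": 0,"hand": 0.5},{"x": 2,"y": -10,"z": 0,"yaw": 0,"hand": 0.5},{"x": 2,"y": -15,"z": 0,"yaw": 0,"hand": 0.5},{"x": 2,"y": -20,"z": 0,"yaw": 0,"hand": 0.5},{"x": 2,"y": -25,"z": 0,"yaw": 0,"hand": 0.5},{"x": 2,"y": -25,"z": 0,"yaw": 0,"hand": 0.5},{"x": 2,"y": -25,"z": 0,"yaw": 0,"hand": 0.5}]}}

```text
clock: 3.62
position: [0.4758, -0.3988, 0.246]
ee_rot: [-2.219, -2.222, -0.001]
force: [-0.1, 0.5, 0.4]
width: 0.752
gripper_force: 0.0
```

```bash
python3 - <<'E'
from h import *
import pickle
M=camera_model('wrist');im=get_image('wrist');cv2.imwrite('pics/w2.png',im);pickle.dump(M,open('w2.pkl','wb'))
for q in ['relay_mid','reel']:
    print(q,[(round(d['p'],2),np.round(d['rect'])) for d in recognise(q,'wrist')])
print(M['T'],observe()['position'])
w1=cv2.imread('pics/w1.png');cv2.imwrite('pics/c2.png',np.vstack([w1[0:300],im[0:300]]))
E
```

```text
relay_mid [(0.86, array([141.,  57., 184.,  98.])), (0.83, array([221., 292., 269., 366.])), (0.65, array([343.,  72., 381., 111.]))]
reel [(0.89, array([222., 134., 284., 190.]))]
[[ 9.99999228e-01 -1.23045748e-03 -1.71544555e-04  4.75360175e-01]
 [ 1.23489767e-03  9.69363644e-01  2.45626955e-01 -3.31612106e-01]
 [-1.35944469e-04 -2.45626977e-01  9.69364415e-01  4.02422952e-01]
 [ 0.00000000e+00  0.00000000e+00  0.00000000e+00  1.00000000e+00]] [ 0.47591849 -0.39824507  0.24669193]
```

View pics/c2.png

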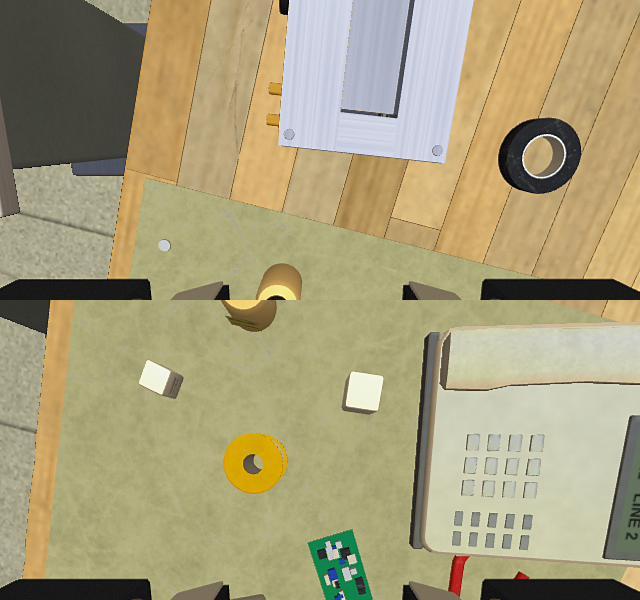

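The upper half shows the tester top plate's near edge from (280,146) to (444,162) and the slot's near end from (341,110) to (397,118). The lower half shows block B's top at about (364,91) and block C's at about (157,77). Next I'll measure B's size and pose, and the tester's pose.

```bash
python3 - <<'E'
from h import *
import pickle
M=pickle.load(open('w2.pkl','rb'));im=cv2.imread('pics/w2.png')
for n,(x0,y0,x1,y1),z in(('B',(335,60,395,120),.0504),('C',(130,50,195,105),.038)):
    g=im[y0:y1,x0:x1].min(2);m=(g>205).astype(np.uint8)
    c=max(cv2.findContours(m,0,1)[0],key=cv2.contourArea);q=cv2.boxPoints(cv2.minAreaRect(c+np.array([x0,y0])))
    ap=cv2.approxPolyDP(c,4,True)[:,0]+[x0,y0];print(n,q.round(1).tolist(),ap.tolist(),cv2.contourArea(c))
    W=np.array([ray('w',u,v,z,M) for u,v in c[:,0]+[x0,y0]])[:,:2]*1000
    r=cv2.minAreaRect(W.astype(np.float32));print(' rect world mm',r)
# tester
M=pickle.load(open('w1.pkl','rb'));im=cv2.imread('pics/w1.png')
for p in [(280,146),(444,162),(289,134),(437,150),(341,110),(397,118),(472,0),(288,0),(412,0),(352,0)]: print(p,ray('w',*p,.125,M).round(4)[:2])
a=cv2.resize(im[0:180,255:485],None,fx=3.3,fy=3.3,interpolation=cv2.INTER_CUBIC);cv2.imwrite('pics/c3.png',a)
E
```

```text
B [[345.3999938964844, 105.0999984741211], [350.70001220703125, 71.0], [382.8999938964844, 75.9000015258789], [377.70001220703125, 110.0999984741211]] [[351, 72], [346, 104], [377, 109], [382, 77]] 1060.0
 rect world mm ((513.44921875, -295.7672424316406), (25.646785736083984, 25.659521102905273), 81.91401672363281)
C [[136.89999389648438, 83.0999984741211], [147.0, 59.599998474121094], [171.39999389648438, 70.0], [161.3000030517578, 93.5999984741211]] [[148, 60], [139, 82], [161, 93], [169, 71]] 594.5
 rect world mm ((344.6560974121094, -284.19744873046875), (19.59598731994629, 19.839710235595703), 64.13333892822266)
(280, 146) [ 0.4325 -0.0877]
(444, 162) [ 0.5385 -0.0978]
(289, 134) [ 0.4384 -0.0802]
(437, 150) [ 0.5334 -0.0902]
(341, 110) [ 0.4713 -0.0656]
(397, 118) [ 0.5068 -0.0704]
(472, 0) [ 0.548  -0.0034]
(288, 0) [ 0.439  -0.0034]
(412, 0) [ 0.5125 -0.0034]
(352, 0) [ 0.4769 -0.0034]
```

View pics/c3.png

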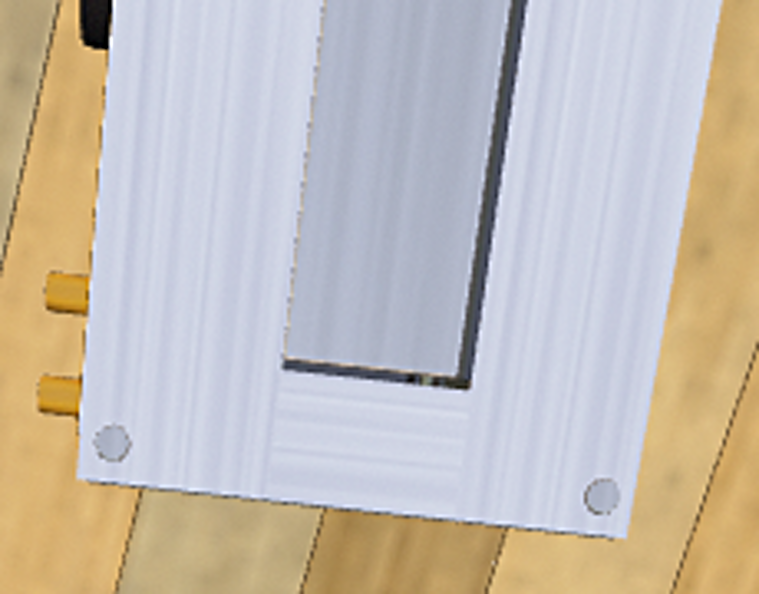

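B measures about 26–27 mm across its top and C about 20 mm, while A is much larger. B is therefore the middle-sized relay (28 mm), at about (0.513, -0.296) with its sides at -8°. The crop shows clean plate and slot edges on the tester, so I'll fit its pose from edges in both wrist views.

```bash
cat > fit.py <<'E'
from h import *
from scipy.optimize import least_squares
def segs():
    s=[]
    for hx0,hx1,hy,z in((-55,55,75,.125),(-17,19,50,.125)):
        c=[(hx0,-hy),(hx1,-hy),(hx1,hy),(hx0,hy)]
        for i in range(4): s.append((np.array(c[i])/1e3,np.array(c[(i+1)%4])/1e3,z))
    return s
def W(p,P):
    c,s=np.cos(p[2]),np.sin(p[2]);return np.c_[p[0]+c*P[:,0]-s*P[:,1],p[1]+s*P[:,0]+c*P[:,1]]
def fit(views,p,vmax=270,verbose=True):
    p=np.array(p,float)
    for rad in(8,6,4,3,3):
        cor=[]
        for im,M in views:
            g=cv2.GaussianBlur(im,(0,0),1).astype(np.float32)
            for k,(a,b,z) in enumerate(segs()):
                P=a+(b-a)*np.linspace(.04,.96,40)[:,None]
                f=lambda q,P=P,z=z,M=M: proj('w',np.c_[W(q,P),np.full(len(P),z)],M)
                uv=f(p);d=uv[-1]-uv[0];d/=np.linalg.norm(d);n=np.array([-d[1],d[0]])
                t=np.arange(-rad,rad+.01,.5);X=uv[:,None]+t[None,:,None]*n
                v=cv2.remap(g,X[...,0].astype(np.float32),X[...,1].astype(np.float32),1)
                G=np.abs(np.gradient(v,axis=1)).sum(2);i=G.argmax(1)
                ok=(G.max(1)>8)&(X[...,0].min(1)>2)&(X[...,0].max(1)<637)&(X[...,1].min(1)>2)&(X[...,1].max(1)<vmax)
                if ok.sum()>4: cor.append((P[ok],z,M,n,(uv+t[i][:,None]*n)[ok],k))
        res=lambda q:np.concatenate([(proj('w',np.c_[W(q,P),np.full(len(P),z)],M)-T)@n for P,z,M,n,T,k in cor])
        p=least_squares(res,p,loss='soft_l1',f_scale=.7,x_scale=[.01,.01,.05]).x
    if verbose:
        r=res(p);i=0
        for c in cor: print('seg',c[5],len(c[0]),np.median(r[i:i+len(c[0])]).round(2));i+=len(c[0])
    return p
E
python3 - <<'E'
from fit import *
import pickle
M1=pickle.load(open('w1.pkl','rb'));i1=cv2.imread('pics/w1.png');i0=cv2.imread('pics/wrist0.png')
M0=dict(M1);T=np.eye(4);T[:3]=[[9.99999899e-01,1.96584413e-04,-4.04202283e-04,6.24534291e-01],[-9.07086470e-05,9.69045353e-01,2.46882758e-01,6.73358465e-02],[4.40223646e-04,-2.46882696e-01,9.69045273e-01,3.83050070e-01]];M0['T']=T
p0=[.493,-.018,-.093]
for v in([(i1,M1)],[(i0,M0)],[(i1,M1),(i0,M0)]): p=fit(v,p0);print(p[:2],np.degrees(p[2]))
s=observe();print(s['joints'],s['clock'],s['position'])
E
```

```text
seg 0 40 0.47
seg 1 25 1.04
seg 3 22 0.96
seg 4 40 -0.57
seg 5 27 -0.49
seg 7 25 -0.51
[ 0.49277577 -0.01815437] -6.117641640498048
seg 1 17 1.5
seg 2 40 0.48
seg 3 21 1.0
seg 5 18 -0.51
seg 6 40 -0.51
seg 7 19 -0.5
[ 0.49397656 -0.01860541] -5.900599493334072
seg 0 40 0.95
seg 1 26 1.51
seg 3 22 0.5
seg 4 40 -0.55
seg 5 27 0.01
seg 7 25 -1.01
seg 1 17 1.03
seg 2 40 0.56
seg 3 21 1.97
seg 5 18 -1.23
seg 6 40 -0.45
seg 7 19 0.47
[ 0.49315856 -0.01836387] -6.5419814218186945
[ 0.47303241  0.41304847  0.20002386  1.56767995 -0.08755984  1.16988858
  0.69344174] 3.775 [ 0.47591849 -0.39824507  0.24669193]
```

The tester comes out at about (0.493, -0.018) with yaw -6°, and the two views agree. Now I'll go above relay B with the closing line across its ±y faces.

Request:
{"api": "apply_moves", "payload": {"motion": [{"x": 0.5,"y": 1.5,"z": 0,"yaw": 10,"hand": 0.3},{"x": 1,"y": 3,"z": 0,"yaw": 20,"hand": 0.3},{"x": 1.5,"y": 4.5,"z": 0,"yaw": 30,"hand": 0.3},{"x": 2,"y": 6,"z": 0,"yaw": 40,"hand": 0.3},{"x": 2.5,"y": 7.5,"z": 0,"yaw": 50,"hand": 0.3},{"x": 3,"y": 9,"z": -3,"yaw": 60,"hand": 0.3},{"x": 3.75,"y": 10.25,"z": -6,"yaw": 70,"hand": 0.3},{"x": 3.75,"y": 10.25,"z": -10,"yaw": 80,"hand": 0.3},{"x": 3.75,"y": 10.25,"z": -13,"yaw": 82,"hand": 0.3},{"x": 3.75,"y": 10.25,"z": -13,"yaw": 82,"hand": 0.3}]}}

```text
clock: 5.03
position: [0.5113, -0.2958, 0.1151]
ee_rot: [-0.217, -3.13, -0.003]
force: [0.5, 0.1, -0.4]
width: 0.65
gripper_force: 0.0
```

```bash
python3 - <<'E'
from h import *
from scipy.spatial.transform import Rotation as R
s=observe();r=R.from_rotvec(s['ee_rot']).as_matrix();print(s['position'],np.degrees(np.arctan2(r[1,1],r[0,1])),r[:,2],s['joints'])
M=camera_model('wrist');im=get_image('wrist');cv2.imwrite('pics/w3.png',im)
p=box(.5135,-.2958,np.radians(-8.1),.028,.028,.0024,.048)
uv=proj('w',p,M)
print(uv.round().tolist())
for q in uv: cv2.circle(im,tuple(int(round(t)) for t in q),2,(0,0,255),-1)
cv2.imwrite('pics/c4.png',im)
E
```

```text
[ 0.51125685 -0.2957956   0.11506926] 82.06309480014222 [-0.00370103  0.00220129 -0.99999073] [ 0.53255688  0.50049064 -0.13873966  1.77380734  0.08568686  0.87743773
  1.78780206]
[[292.0, 225.0], [335.0, 225.0], [293.0, 266.0], [335.0, 266.0], [288.0, 242.0], [340.0, 242.0], [288.0, 291.0], [339.0, 291.0]]
```

View pics/c4.png

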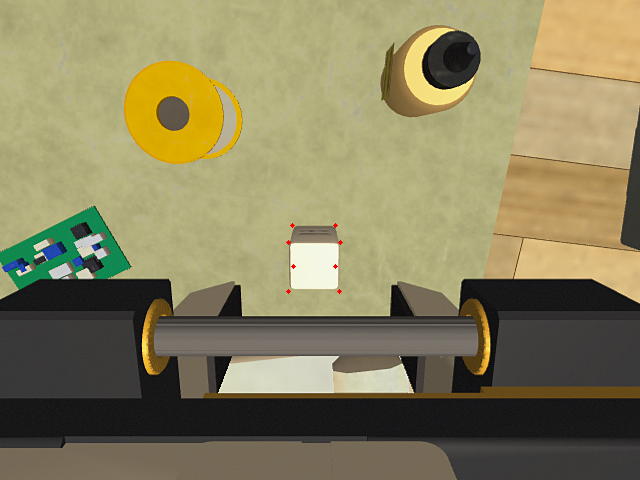

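The projected 28×28×48 mm box lands on the block's corners, top (288,242)–(340,291) and foot at row 225. That confirms B by size and pose. Descend and grasp.

Request:
{"api": "apply_moves", "payload": {"motion": [{"x": 0.15,"y": 0,"z": -4,"yaw": 0,"hand": 0.3},{"x": 0.15,"y": 0,"z": -7,"yaw": 0,"hand": 0.3},{"x": 0.15,"y": 0,"z": -8.8,"yaw": 0,"hand": 0.3},{"x": 0.15,"y": 0,"z": -8.8,"yaw": 0,"hand": 0.3},{"x": 0.15,"y": 0,"z": -8.8,"yaw": 0,"hand": -0.3},{"x": 0.15,"y": 0,"z": -8.8,"yaw": 0,"hand": -0.6},{"x": 0.15,"y": 0,"z": -8.8,"yaw": 0,"hand": -0.6},{"x": 0.15,"y": 0,"z": -8.8,"yaw": 0,"hand": -0.6},{"x": 0.15,"y": 0,"z": -8.8,"yaw": 0,"hand": -0.6},{"x": 0.15,"y": 0,"z": -8.8,"yaw": 0,"hand": -0.6}], "newtons": 40}}

```text
clock: 6.32
position: [0.5142, -0.2976, 0.0292]
ee_rot: [0.219, 3.133, -0.0]
force: [-1.9, -0.2, 5.2]
width: 0.301
gripper_force: 40.0
```

Grasped at 27.7 mm wide. Lift and carry over the slot.

Request:
{"api": "apply_moves", "payload": {"motion": [{"x": 0,"y": 0,"z": 4,"yaw": 0,"hand": -0.6},{"x": 0,"y": 0,"z": 9,"yaw": 0,"hand": -0.6},{"x": 0,"y": 1,"z": 14,"yaw": 0,"hand": -0.6},{"x": -0.5,"y": 6,"z": 16.5,"yaw": 0.5,"hand": -0.6},{"x": -1,"y": 11,"z": 16.5,"yaw": 1,"hand": -0.6},{"x": -1.5,"y": 16,"z": 16.5,"yaw": 1.5,"hand": -0.6},{"x": -2,"y": 21,"z": 16.5,"yaw": 2,"hand": -0.6},{"x": -2.1,"y": 26,"z": 16.5,"yaw": 2,"hand": -0.6},{"x": -2.1,"y": 27.9,"z": 16.5,"yaw": 2,"hand": -0.6},{"x": -2.1,"y": 27.9,"z": 16.5,"yaw": 2,"hand": -0.6}]}}

```text
clock: 7.58
position: [0.4928, -0.0169, 0.1937]
ee_rot: [-0.159, -3.137, -0.001]
force: [0.4, -0.5, -1.2]
width: 0.301
gripper_force: 40.0
```

```bash
python3 - <<'E'
from fit import *
from scipy.spatial.transform import Rotation as R
s=observe();r=R.from_rotvec(s['ee_rot']).as_matrix();print(s['position'],s['force'],np.degrees(np.arctan2(r[1,1],r[0,1]))-90)
M=camera_model('wrist');im=get_image('wrist');cv2.imwrite('pics/w4.png',im)
p=fit([(im,M)],[.4933,-.0184,-.105]);print(p,np.degrees(p[2]))
side=get_image('side');cv2.imwrite('pics/s4.png',side)
a=cv2.resize(side[150:300,240:400],(560,525),interpolation=cv2.INTER_CUBIC)
cv2.imwrite('pics/c5.png',np.hstack([im[:,120:520][:,::1],cv2.resize(a,(400,375))[:375] if 0 else cv2.copyMakeBorder(cv2.resize(a,(400,375)),0,105,0,0,0)]))
E
```

```text
[ 0.49277968 -0.01691119  0.19365491] [ 0.36545816 -0.53844858 -1.16156125] -5.816293292792366
seg 0 22 1.87
seg 2 22 1.93
seg 3 40 -0.69
seg 4 26 0.85
seg 6 25 0.92
seg 7 40 0.05
[ 0.49237076 -0.01846953 -0.10267433] -5.882805539108807
```

View pics/c5.png

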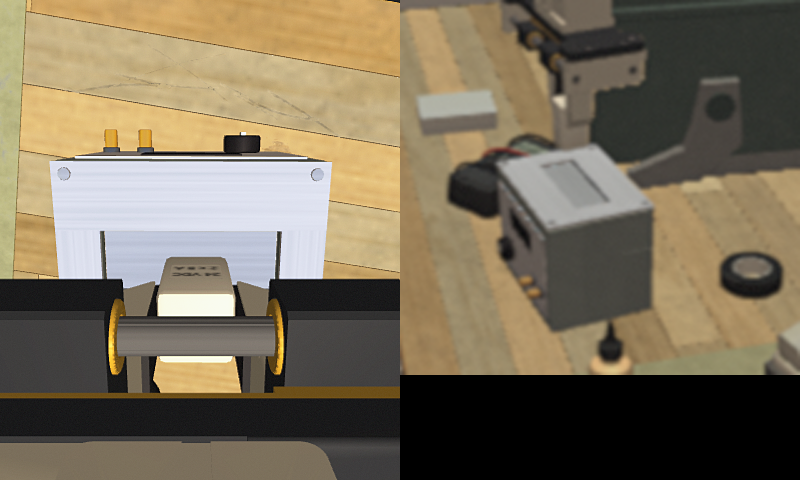

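The left view shows the relay held square over the slot, whose mouth spans crop columns 103–280. The tester re-fits to (0.4924, -0.0185). I'll nudge over and push slowly onto the flap.

Request:
{"api": "apply_moves", "payload": {"motion": [{"x": -0.05,"y": -0.15,"z": -2.5,"yaw": 0,"hand": -0.6},{"x": -0.05,"y": -0.15,"z": -3.8,"yaw": 0,"hand": -0.6},{"x": -0.05,"y": -0.15,"z": -4.3,"yaw": 0,"hand": -0.6},{"x": -0.05,"y": -0.15,"z": -4.6,"yaw": 0,"hand": -0.6},{"x": -0.05,"y": -0.15,"z": -4.9,"yaw": 0,"hand": -0.6},{"x": -0.05,"y": -0.15,"z": -5.2,"yaw": 0,"hand": -0.6},{"x": -0.05,"y": -0.15,"z": -5.5,"yaw": 0,"hand": -0.6},{"x": -0.05,"y": -0.15,"z": -5.5,"yaw": 0,"hand": -0.6}]}}

```text
clock: 8.68
position: [0.4923, -0.0201, 0.1392]
ee_rot: [-0.165, -3.137, 0.0]
force: [-3.8, -0.5, 3.3]
width: 0.302
gripper_force: 40.0
```

Request:
{"api": "apply_moves", "payload": {"motion": [{"x": 0,"y": 0.1,"z": -0.5,"yaw": 0,"hand": -0.6},{"x": 0,"y": 0.1,"z": -1.1,"yaw": 0,"hand": -0.6},{"x": 0,"y": 0.1,"z": -1.7,"yaw": 0,"hand": -0.6},{"x": 0,"y": 0.1,"z": -2.3,"yaw": 0,"hand": -0.6},{"x": 0,"y": 0.1,"z": -2.9,"yaw": 0,"hand": -0.6},{"x": 0,"y": 0.1,"z": -3.3,"yaw": 0,"hand": -0.6},{"x": 0,"y": 0.1,"z": -3.3,"yaw": 0,"hand": -0.6}]}}

```text
clock: 9.55
position: [0.492, -0.019, 0.1052]
ee_rot: [-0.164, -3.136, 0.0]
force: [-1.7, 0.4, -1.7]
width: 0.304
gripper_force: 40.0
```

Request:
{"api": "apply_moves", "payload": {"motion": [{"x": 0,"y": 0,"z": -0.4,"yaw": 0,"hand": -0.6},{"x": 0,"y": 0,"z": -0.8,"yaw": 0,"hand": -0.6},{"x": 0,"y": 0,"z": -1.1,"yaw": 0,"hand": -0.6},{"x": 0,"y": 0,"z": -1.4,"yaw": 0,"hand": -0.6},{"x": 0,"y": 0,"z": -1.4,"yaw": 0,"hand": -0.6}]}}

```text
clock: 10.18
position: [0.4928, -0.0189, 0.0917]
ee_rot: [0.164, 3.137, 0.0]
force: [0.9, 0.1, 1.8]
width: 0.304
gripper_force: 40.0
```

Request:
{"api": "apply_moves", "payload": {"motion": [{"x": 0,"y": 0,"z": -0.3,"yaw": 0,"hand": -0.6},{"x": 0,"y": 0,"z": -0.6,"yaw": 0,"hand": -0.6},{"x": 0,"y": 0,"z": -0.9,"yaw": 0,"hand": -0.6},{"x": 0,"y": 0,"z": -1.1,"yaw": 0,"hand": -0.6},{"x": 0,"y": 0,"z": -1.1,"yaw": 0,"hand": -0.6}]}}

```text
clock: 10.8
position: [0.4922, -0.019, 0.0804]
ee_rot: [-0.165, -3.136, -0.0]
force: [0.5, 0.5, -1.6]
width: 0.302
gripper_force: 40.0
```

Request:
{"api": "apply_moves", "payload": {"motion": [{"x": 0,"y": 0,"z": -0.2,"yaw": 0,"hand": -0.6},{"x": 0,"y": 0,"z": -0.4,"yaw": 0,"hand": -0.6},{"x": 0,"y": 0,"z": -0.4,"yaw": 0,"hand": -0.6}]}}

```text
clock: 11.18
position: [0.4923, -0.019, 0.0766]
ee_rot: [-0.164, -3.137, -0.0]
force: [0.5, 0.8, -0.0]
width: 0.304
gripper_force: 40.0
```

```bash
python3 - <<'E'
from h import *
s=observe();print(s['position'],s['force'])
a=get_image('wrist')[120:440,120:520];b=get_image('side')[150:300,240:400]
cv2.imwrite('pics/c6.png',np.hstack([a,cv2.resize(b,(341,320),interpolation=cv2.INTER_CUBIC)]))
for i in range(3): get_image('side'); print(observe()['force'])
E
```

```text
[ 0.4923482  -0.01903364  0.07656168] [ 0.47850636  0.82225953 -0.02245389]
[ 0.2242112  -0.05138657 -2.17267894]
[ 0.6662998   0.02704063 -1.49028398]
[ 1.16481145  0.67761729 -1.39385987]
```

View pics/c6.png

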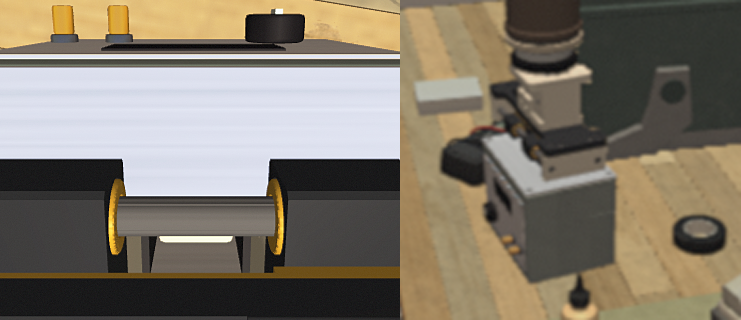

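The relay is seated in the slot, with its bright top between the fingers at crop (195,238), and there is little force. Now I'll release, rise just above its top, shut the fingers and push it on down.

Request:
{"api": "apply_moves", "payload": {"motion": [{"x": 0,"y": 0,"z": 0,"yaw": 0,"hand": -0.13},{"x": 0,"y": 0,"z": 0,"yaw": 0,"hand": -0.13},{"x": 0,"y": 0,"z": 0,"yaw": 0,"hand": -0.13},{"x": 0,"y": 0,"z": 1,"yaw": 0,"hand": -0.13},{"x": 0,"y": 0,"z": 2.2,"yaw": 0,"hand": -0.13},{"x": 0,"y": 0,"z": 3.2,"yaw": 0,"hand": -0.13},{"x": 0,"y": 0,"z": 3.2,"yaw": 0,"hand": -0.5},{"x": 0,"y": 0,"z": 3.2,"yaw": 0,"hand": -1},{"x": 0,"y": 0,"z": 3.2,"yaw": 0,"hand": -1},{"x": 0,"y": 0,"z": 3.2,"yaw": 0,"hand": -1}], "newtons": 20}}

```text
clock: 12.68
position: [0.4923, -0.019, 0.1084]
ee_rot: [-0.164, -3.137, -0.0]
force: [-0.4, -0.9, 0.5]
width: 0.05
gripper_force: 0.0
```

Request:
{"api": "apply_moves", "payload": {"motion": [{"x": 0,"y": 0,"z": 0,"yaw": 0,"hand": -1},{"x": 0,"y": 0,"z": 0,"yaw": 0,"hand": -1}]}}

```text
clock: 12.92
position: [0.4925, -0.019, 0.1087]
ee_rot: [-0.165, -3.137, -0.0]
force: [-0.3, -0.3, -0.5]
width: 0.003
gripper_force: 0.0
```

Request:
{"api": "apply_moves", "payload": {"motion": [{"x": 0,"y": 0,"z": -0.5,"yaw": 0,"hand": -1},{"x": 0,"y": 0,"z": -0.9,"yaw": 0,"hand": -1},{"x": 0,"y": 0,"z": -1.1,"yaw": 0,"hand": -1},{"x": 0,"y": 0,"z": -1.3,"yaw": 0,"hand": -1},{"x": 0,"y": 0,"z": -1.5,"yaw": 0,"hand": -1},{"x": 0,"y": 0,"z": -1.5,"yaw": 0,"hand": -1}]}}

```text
clock: 13.68
position: [0.4925, -0.019, 0.0937]
ee_rot: [-0.165, -3.137, -0.0]
force: [0.0, -0.6, 0.4]
width: 0.005
gripper_force: 0.6
```

Request:
{"api": "apply_moves", "payload": {"motion": [{"x": 0,"y": 0,"z": -0.2,"yaw": 0,"hand": -1},{"x": 0,"y": 0,"z": -0.4,"yaw": 0,"hand": -1},{"x": 0,"y": 0,"z": -0.6,"yaw": 0,"hand": -1},{"x": 0,"y": 0,"z": -0.6,"yaw": 0,"hand": -1}]}}

```text
clock: 14.18
position: [0.4925, -0.019, 0.0876]
ee_rot: [-0.165, -3.137, -0.0]
force: [0.3, -0.4, 0.1]
width: 0.002
gripper_force: 0.4
```

Request:
{"api": "apply_moves", "payload": {"motion": [{"x": 0,"y": 0,"z": -0.1,"yaw": 0,"hand": -1},{"x": 0,"y": 0,"z": -0.2,"yaw": 0,"hand": -1},{"x": 0,"y": 0,"z": -0.3,"yaw": 0,"hand": -1}]}}

```text
clock: 14.55
position: [0.4917, -0.019, 0.0845]
ee_rot: [-0.164, -3.136, 0.0]
force: [-5.2, 0.0, 4.7]
width: 0.003
gripper_force: 2.6
```

Request:
{"api": "apply_moves", "payload": {"motion": [{"x": 0,"y": 0,"z": -0.1,"yaw": 0,"hand": -1},{"x": 0,"y": 0,"z": -0.2,"yaw": 0,"hand": -1}]}}

```text
clock: 14.8
position: [0.4918, -0.019, 0.0826]
ee_rot: [-0.165, -3.136, 0.0]
force: [-4.2, 0.4, 5.6]
width: 0.002
gripper_force: 3.0
```

```bash
python3 - <<'E'
from cell import *
for i in range(3): get_image('side'); s=observe();print(s['force'],s['position'])
E
```

```text
[-4.55498234  0.90059408  4.38928647] [ 0.49181743 -0.01901846  0.08251229]
[-2.03181166  0.6225191   0.68635993] [ 0.49201749 -0.01902095  0.08253132]
[-2.64114552 -0.43502739  1.26692052] [ 0.49215474 -0.01905317  0.08249535]
```

Request:
{"api": "apply_moves", "payload": {"motion": [{"x": 0,"y": 0,"z": -0.1,"yaw": 0,"hand": -1},{"x": 0,"y": 0,"z": -0.2,"yaw": 0,"hand": -1}]}}

```text
clock: 15.2
position: [0.4922, -0.019, 0.0807]
ee_rot: [-0.165, -3.137, 0.0]
force: [-5.3, 0.3, 5.8]
width: 0.005
gripper_force: 3.1
```

Request:
{"api": "apply_moves", "payload": {"motion": [{"x": 0,"y": 0,"z": -0.1,"yaw": 0,"hand": -1}]}}

```text
clock: 15.32
position: [0.4922, -0.019, 0.0797]
ee_rot: [-0.165, -3.137, 0.0]
force: [-5.5, 0.7, 5.8]
width: 0.003
gripper_force: 3.2
```

Request:
{"api": "apply_moves", "payload": {"motion": [{"x": 0,"y": 0,"z": -0.1,"yaw": 0,"hand": -1}]}}

```text
clock: 15.45
position: [0.4923, -0.0191, 0.0789]
ee_rot: [-0.165, -3.137, 0.0]
force: [-6.5, -0.7, 13.2]
width: -0.001
gripper_force: 6.8
```

The force rose to 13 N, so this is the stop. Press slightly more and hold.

Request:
{"api": "apply_moves", "payload": {"motion": [{"x": 0,"y": 0,"z": -0.03,"yaw": 0,"hand": -1},{"x": 0,"y": 0,"z": -0.03,"yaw": 0,"hand": -1}]}}

```text
clock: 15.7
position: [0.4923, -0.0191, 0.0789]
ee_rot: [-0.165, -3.137, 0.0]
force: [-7.2, -0.2, 11.2]
width: 0.003
gripper_force: 6.2
```

Request:
{"api": "apply_moves", "payload": {"motion": [{"x": 0,"y": 0,"z": -0.04,"yaw": 0,"hand": -1},{"x": 0,"y": 0,"z": -0.04,"yaw": 0,"hand": -1}]}}

```text
clock: 15.95
position: [0.4923, -0.0191, 0.0787]
ee_rot: [-0.165, -3.137, 0.0]
force: [-8.1, 0.0, 14.7]
width: 0.005
gripper_force: 7.8
```

Request:
{"api": "apply_moves", "payload": {"motion": [{"x": 0,"y": 0,"z": -0.05,"yaw": 0,"hand": -1},{"x": 0,"y": 0,"z": -0.05,"yaw": 0,"hand": -1},{"x": 0,"y": 0,"z": -0.05,"yaw": 0,"hand": -1}]}}

```text
clock: 16.32
position: [0.4923, -0.0191, 0.0784]
ee_rot: [-0.165, -3.137, 0.001]
force: [-8.8, -0.5, 18.9]
width: 0.005
gripper_force: 9.6
```

The slope of about 14 N/mm matches the rubber stop, and the foot at about 30 mm is within the stop's range. Withdraw straight up.

Request:
{"api": "apply_moves", "payload": {"motion": [{"x": 0,"y": 0,"z": 0.5,"yaw": 0,"hand": -1},{"x": 0,"y": 0,"z": 2,"yaw": 0,"hand": -1},{"x": 0,"y": 0,"z": 4,"yaw": 0,"hand": -1},{"x": 0,"y": 0,"z": 7,"yaw": 0,"hand": -1},{"x": 0,"y": -3,"z": 11,"yaw": 0,"hand": -1},{"x": 3,"y": -8,"z": 14,"yaw": 0,"hand": -1},{"x": 6,"y": -12,"z": 16,"yaw": 0,"hand": -1},{"x": 8,"y": -12,"z": 16,"yaw": 0,"hand": -1},{"x": 8,"y": -12,"z": 16,"yaw": 0,"hand": -1},{"x": 8,"y": -12,"z": 16,"yaw": 0,"hand": -1}]}}

```text
clock: 17.58
position: [0.5722, -0.1385, 0.2378]
ee_rot: [0.163, 3.137, 0.0]
force: [-0.6, -0.5, -0.6]
width: 0.004
gripper_force: 0.0
```

```bash
python3 - <<'E'
from h import *
s=observe();print(s['position'],s['force'])
im=get_image('side');cv2.imwrite('pics/s9.png',im);sc=get_image('scene');cv2.imwrite('pics/sc9.png',sc)
for c,n,i in(('side','side0',im),('scene','scene0',sc)):
    o=cv2.imread(f'pics/{n}.png')
    print(c,[(q,[(round(d['p'],2),np.round(d['rect'])) for d in recognise(q,c)][:3]) for q in('relay_mid','reel','flux','meter','flap')])
    P=np.array([[a,b] for a in np.linspace(-.014,.016,7) for b in np.linspace(-.044,.044,12)])
    c6,s6=np.cos(-.104),np.sin(-.104);W=np.c_[.4928+c6*P[:,0]-s6*P[:,1],-.0184+s6*P[:,0]+c6*P[:,1],np.full(len(P),.124)]
    uv=proj(c,W).round().astype(int)
    for k,m in(('before',o),('now',i)):print(k,m[uv[:,1],uv[:,0]].mean(0).round(),m[uv[:,1],uv[:,0]].mean(1).reshape(7,12).mean(1).round())
E
```

```text
[ 0.57216882 -0.13847164  0.23780403] [-0.55195808 -0.49395472 -0.59460649]
side [('relay_mid', [(0.62, array([383., 369., 412., 416.]))]), ('reel', [(0.93, array([345., 319., 370., 361.]))]), ('flux', [(0.52, array([297., 215., 324., 233.]))]), ('meter', [(0.92, array([259., 206., 304., 238.])), (0.48, array([279., 209., 344., 278.]))]), ('flap', [(0.78, array([298., 214., 320., 231.]))])]
before [148. 151. 150.] [159. 151. 152. 150. 149. 150. 135.]
now [146. 149. 148.] [158. 149. 150. 148. 147. 148. 134.]
scene [('relay_mid', [(0.58, array([190., 298., 258., 334.])), (0.52, array([392., 195., 407., 217.]))]), ('reel', [(0.69, array([348., 226., 366., 260.])), (0.55, array([369., 211., 384., 238.])), (0.28, array([259., 225., 329., 296.]))]), ('flux', [(0.6, array([348., 226., 366., 259.]))]), ('meter', [(0.66, array([193., 296., 257., 336.]))]), ('flap', [])]
before [172. 170. 162.] [180. 175. 175. 172. 172. 178. 124.]
now [173. 171. 163.] [181. 176. 175. 173. 173. 178. 126.]
```

The flap area looks the same as before the job, so it is shut, and the bystanders' boxes are unchanged. The arm is clear, so I'm handing in.

```bash
python3 -c "
from cell import *
print(sign_off())"
```

```text
the job is handed in; nothing more can be done
None
```

I pressed the middle-sized relay home on its stop at about 19 N, took the gripper out and handed the job in. In the last pictures the flap looked shut and the reel, bottle and multimeter had not moved; `sign_off` returned no verdict.

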